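# Start and tighten the clamp screw of a tube shaker with its T-key

### The arm

A 7-joint arm with a two-finger parallel gripper is mounted at the origin on a cart in front of the work surface, level with it; the furniture and walls round the work are solid. World frame = base frame: x ahead of the robot, y to its left, z up, the work surface at z = 0. Lengths are in m, angles in degrees, forces in N, time in s.
With the tool pointing down it reaches from about 0.425 to 0.875 m from the base axis. Payload 4.7 kg.
Tool frame: the origin (TCP) lies between the finger pads; the fingertips stand 8 mm ahead of it and the grasp point (between the pads) lies 11 mm behind it (env.tip_extent is the distance from the TCP to the fingertips, in m); z points along the fingers, y is the line along which they close (so a half turn about z gives the same grasp; the last joint's range is limited). The gripper opens to 87 mm and grips with 3 to 60 N. Pads are 19 mm wide; open, the fingers measure 117 mm over their backs; the gripper's body (75 mm by 190 mm) begins 51 mm behind the grasp point.
Start: joints at [65.667, 18.392, -4.016, 83.108, 1.295, 78.541, -3.26], TCP at [0.276, -0.588, 0.231] pointing down, gripper open.
Joint ranges: [-163.93, 163.93], [-17.29, 119.83], [-79.2, 71.16], [3.27, 140.29], [-89.18, 269.18], [5.43, 117.66], [-154.24, 154.24]. Speed limits (degrees/s): [147.25, 147.25, 180, 180, 180, 180, 180].

### API

Orientations are given as [roll, pitch, yaw] about the fixed x, y, z axes, in that order (R = Rz(yaw) Ry(pitch) Rx(roll)).
In Python, from cell import sensors, vision, workorder, env gives the robot as it stands.
- The arm moves only by the tool drive_tool, never from a script. Its argument "moves" is a list of rows, each an object of numbers: "x", "y", "z": the shift along the tool's x, y, z in mm; "rx", "ry", "rz": the turn, a rotation vector about the tool's x, y, z in rad; "fingers": the closure, from -1 (fully open) to 1 (shut). In form: [{"x": .., "y": .., "z": .., "rx": .., "ry": .., "rz": .., "fingers": ..}, ...]. A call has 1 to 20 rows; each row is the pose to reach, as a shift and turn from the pose commanded when the call began, along the tool's axes at that moment; what a row does not reach only later rows make up. A row lasts 1/8 s, in which the tool goes at most 62.5 mm and 10.7 degrees, less where a joint would pass 70% of its speed; a pose out of reach is approached as far as the arm can. A call with a gripper value outside its range is refused whole. The fingers move at their own pace and stop on an object; "force" is the grip in N (left out, the last holds). Time passes only in rows, so rows that repeat a pose let the fingers close. It gives the time, the measured TCP pose, the force, the opening and the grip force at its end, in the units of the state.
- sensors.get_obs(): the state, without advancing time (a new reading comes with each control period).
- vision.read_camera(name): name is "scene" or "top"; returns a dict with "image" (384x512x3 uint8, red, green, blue), "fx", "fy", "cx", "cy" (pixels), "k1" (the pictures are not rectified: a ray, as slopes to the right and down, at radius r is drawn at 1 + k1 r^2 times it, then the intrinsics apply), "R" (3x3) and "t" (3): a world point X has camera coordinates R X + t. Camera axes: x right, y down, z forward; pixel columns grow to the right and rows downward; lengths in m; the calibration is good to about 2 mm. A picture is of the moment at which its call begins. There is no depth.
- workorder.sign_off(): hands the job in; it is judged then, once.
The state is a dict: "time_s": time; "qpos": joint angles; "joint_velocities": joint speeds; "effort": joint torques, N m; "tool_pos": TCP position; "tool_rot": TCP orientation; "force": force on the tool from outside, world axes, zero at the start; "wrist_torque": the same for the moment, N m; "grip_width": finger opening in m; "grasp_force": force on a finger pad.
Only numpy, scipy, OpenCV 4.12 (cv2) and the standard library are available. Lean on these libraries where they do the work, as an engineer would, in place of code of your own. Each camera call takes 0.05 s, during which the arm holds its last target. There are 200 camera calls.

### The job

The tube block of the shaker is held by one captive clamp screw, which still stands loose and crooked in its thread. With the T-handle key from the key stand, find the screw's socket gently by feel, bring key and screw upright over the middle of the block before the first turn, and then turn it clockwise until the screw stops, without forcing it. Put the key back upright in its stand, and leave the other things where they are.

Things in the scene. Friction and masses are not known exactly. Their poses are not given: they have to be found in the camera images.
- shaker: white bench-top tube shaker, fixed to the bench, 210 x 150 mm, with a sloping dark control panel towards its -x (front) and a 100 x 100 mm aluminium tube block on top, block top at 100 mm, small coloured tube caps up to 107 mm. Origin: on the bench below the middle of the block; z up, yaw = its turn about z.
- bore (a point): middle of the block's top face, 100 mm above the bench, on the vertical axis of the threaded bore; axes as the shaker's. The captive clamp screw stands here: round knurled steel head 33 mm across (41 mm flange), with a square socket in its top, 13 x 13 mm, 14 mm deep, with a 1.5 mm 45-degree chamfer at its mouth and a flat floor.
- socket_home (a point): fixed point on the bore axis, 123.5 mm above the bench: where the middle of the socket's mouth is when the screw is square, at screw angle 0 (2 mm lower per radian turned). At the start the mouth lies 3.5 to 4.7 mm from here to an unknown side, as the screw leans; this is not measured and must be felt for.
- lean_point (a point): fixed point on the bore axis, 78 mm above the bench, about which the loose screw leans, at first 4.4 to 6 degrees, to an unknown side, at most 0.12 rad about each of the shaker's x and y. Friction holds the lean (about 3.5 N sideways at the mouth moves it). An upright key deep in the socket straightens the screw; moved over the bore axis it brings it square.
- clamp_screw (a joint): turn of the clamp screw, rad, growing clockwise seen from above; starts between 0 and 0.4; it stops hard at 2.4, when the head sits on the block. At value v the sides of the socket are turned by -v about z from the shaker's x and y axes (same again every 90 degrees). Thread friction about 0.1 N m, no spring.
- key: T-handle key, loose, 0.16 kg, 112 mm long. Origin: middle of the flat underside of its steel square tip, z up along the key. Square tip 12 x 12 mm from z = 0 to 30 mm, its sides along the key's x and y, no chamfer; collar 30 mm across from 30 to 38 mm; shaft 15 mm across; red and black handle bar 84 (x) x 20 (y) x 24 (z) mm, centred at z = 100 mm: grip it across its 20 mm, from above.
- key_neck (a point): point on the key's axis 14 mm above its tip, level with the socket's mouth when the key is fully in; axes as the key's.
- key_stand: fixed grey block 66 x 66 mm, 38 mm high, on a thin 74 mm rubber foot. Origin: middle of its underside on the bench.
- stand_hole (a point): mouth of the stand's large central hole, 38 mm above the bench: a 24 mm round hole, 34 mm deep, in which the key hangs with its collar resting on the block, key origin 8 mm above the bench.
- oil_bottle: small brown dropper bottle, 33 x 33 x 66 mm, a bystander; origin: middle of its underside.
- jar: specimen jar with a red lid, 52 x 51 x 62 mm, a bystander; origin: middle of its underside.
- counter: hand tally counter on a black foot, 40 x 50 x 54 mm, a bystander; origin: middle of its underside.

How it is judged (in metres and radians):
On the way, in this order (a step that is already met when the one before it is completed fails the run):
1. the key stands in the screw's socket, square on the bore axis, before the screw has been turned in (z of key in the frame of shaker below 0.114 m and horizontal distance between key_neck and bore below 0.0025 m and angle between key's own z axis and vertical below 0.09 rad and value of joint clamp_screw below 0.8 rad), for 0.2 s.
2. the screw has been turned down to its stop (value of joint clamp_screw above 2.3 rad), for 0.2 s.
At the end, for the whole second after the job is handed in: the clamp screw is at its stop (above 2.3 rad), and the key is back in the stand's large hole, hanging by its collar (origin within 6 mm of the hole's axis and below 12 mm, upright within 5 degrees), at rest (value of joint clamp_screw above 2.3 rad and horizontal distance between key and stand_hole below 0.006 m and height (world z) of key below 0.012 m and angle between key's own z axis and vertical below 0.09 rad and linear speed of key below 0.02 m/s); the robot touches nothing.
It fails at once if screw forced crooked: while its thread catches (0.8 to 1.4 rad) the key in the socket stands more than 3.5 mm off the bore axis at its neck or more than 7 degrees from upright (value of joint clamp_screw between 0.8 and 1.4 rad and z of key in the frame of shaker below 0.118 m and horizontal distance between key_neck and bore below 0.02 m and (horizontal distance between key_neck and bore above 0.0035 m or angle between key's own z axis and vertical above 0.122 rad)).
It fails at once if the key pressed hard on the screw or shaker, with more than 36 N of contact force, before the thread has caught (below 0.8 rad) (value of joint clamp_screw below 0.8 rad and contact force between key and shaker above 36 N).
It fails at once if the screw overtightened: more than 150 N of contact force between key and screw (contact force between key and shaker above 150 N).
It fails at once if the robot itself pressed on the shaker or its screw with more than 5 N (contact force between the arm and shaker above 5 N).
It fails at once if a bystander moved more than 20 mm (distance of any of oil_bottle, jar, counter from where it was at the start of the episode above 0.02 m).
It also fails if it takes over 72 s, if anything falls off the work surface, if the arm or the gripper's body presses on something with over 40 N, if the wrist force passes 120 N, or if a joint passes its speed limit or range.

## Working session

There is one attempt and no reset: what is moved stays moved. The work goes in short steps, Python scripts to look and compute and a tool call to move; the robot and the scene stay as the last step left them, time stands still between calls to the robot, and variables do not carry over. Pictures are saved under pics/ and viewed, at most 10 in all, crops included, and the job is handed in when it is done.

Besides the shell and the picture viewer there is one more tool, called after ">>>" in YAML: its name, and indented under it one key for each argument. drive_tool: Moves the arm, as the interface text tells. Its arguments: {"type":"object","properties":{"moves":{"type":"array"},"force":{"type":"number"}},"required":["moves"]}

```bash
ls; mkdir -p pics; python3 - <<'E'
from cell import sensors, vision, workorder, env
import cv2
o=sensors.get_obs();print({k:o[k] for k in o})
print(env.tip_extent)
for n in("scene","top"):
    c=vision.read_camera(n);cv2.imwrite(f"pics/{n}0.png",c["image"][:,:,::-1]);print(n,{k:c[k] for k in c if k!="image"})
E
```

```text
pics
{'time_s': 0.0, 'qpos': array([65.6656335 , 18.43930356, -4.01449694, 83.17304658,  1.29707959,
       78.53973426, -3.26079721]), 'joint_velocities': array([-0.12395733, -0.02580783, -0.07643569, -0.03632667, -0.00340804,
        0.01821386,  0.06876681]), 'effort': array([-8.51415225e-04, -4.91293252e+01, -4.04530624e-01, -3.12525594e+01,
       -6.39201910e-02,  4.37994674e-02,  1.76368476e-04]), 'tool_pos': array([ 0.27587728, -0.58797976,  0.22947485]), 'tool_rot': array([-1.79893266e+02,  7.96561974e-03,  2.51427186e+01]), 'force': array([-0.74288772,  0.5111055 , -0.03686355]), 'wrist_torque': array([-0.00097877, -0.04397098, -0.00411669]), 'grasp_force': 0.0, 'grip_width': 0.08696010597709301}
0.008
scene {'fx': 485.4784179930324, 'fy': 485.4784179930324, 'cx': 243.51806586292983, 'cy': 182.47681162739758, 'k1': 0.047883699221404494, 'R': array([[-0.85358961, -0.52042909,  0.02320207],
       [-0.29118923,  0.43972013, -0.84962053],
       [ 0.43196482, -0.73198345, -0.52688388]]), 't': array([0.31474086, 0.36957354, 0.68984968])}
top {'fx': 374.0326848817013, 'fy': 374.0326848817013, 'cx': 254.49199894677906, 'cy': 186.38147781952787, 'k1': 0.027424880615091594, 'R': array([[-0.019564  , -0.9995056 ,  0.02461297],
       [-0.99672411,  0.0175655 , -0.07894623],
       [ 0.07847486, -0.02607685, -0.99657498]]), 't': array([-0.27212465,  0.56505219,  0.89722007])}
```

View pics/scene0.png

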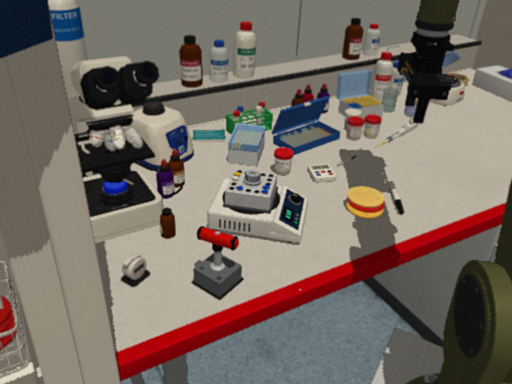

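View pics/top0.png

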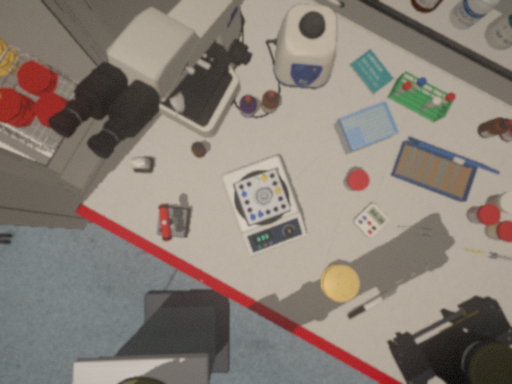

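The scene view shows the shaker at about (258,205), with the key in its stand at (217,260). The top view shows the shaker at (262,200) and the stand at (178,220). I'll enlarge both areas.

```bash
cat > h.py <<'E'
import numpy as np, cv2
from cell import sensors, vision
def proj(c,X):
    p=np.atleast_2d(X)@np.array(c["R"]).T+c["t"]; s=p[:,:2]/p[:,2:]
    s=s*(1+c["k1"]*(s**2).sum(1,keepdims=True))
    return s*c["fx"]+[c["cx"],c["cy"]]
def ray(c,uv):
    d=(np.array(uv,float)-[c["cx"],c["cy"]])/c["fx"]; s=d.copy()
    for _ in range(20): s=d/(1+c["k1"]*(s@s))
    R=np.array(c["R"]); return -R.T@c["t"], R.T@np.array([s[0],s[1],1])
def onz(c,uv,z):
    o,d=ray(c,uv); return (o+d*(z-o[2])/d[2])
E
python3 - <<'E'
from h import *
a=cv2.imread("pics/scene0.png");b=cv2.imread("pics/top0.png")
f=lambda im,x,y,w,h,s:cv2.resize(im[y:y+h,x:x+w],None,fx=s,fy=s,interpolation=cv2.INTER_CUBIC)
cv2.imwrite("pics/s1.png",f(a,180,155,140,145,4))   # scene x=180+u/4,y=155+v/4
cv2.imwrite("pics/t1.png",f(b,140,140,180,120,4.4))
E
```

```text
(no output)
```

View pics/s1.png

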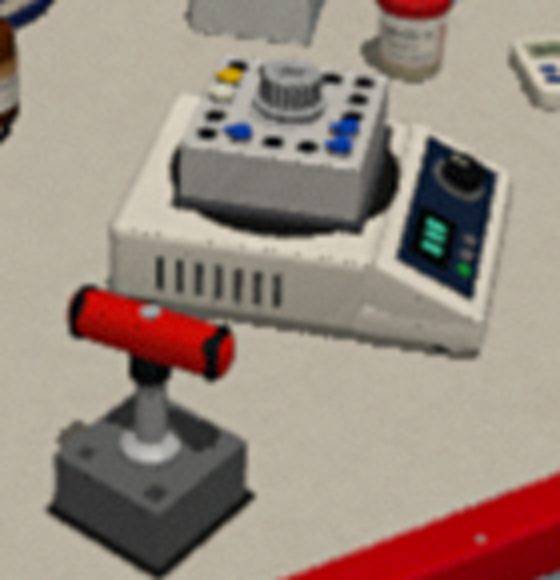

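View pics/t1.png

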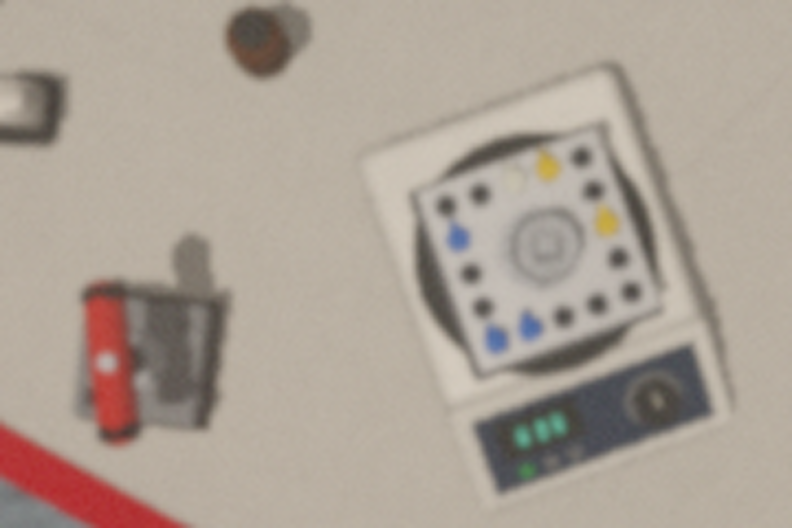

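The scene crop shows the key upright in its stand, with the top dot at (150,312), and the block corners. The top crop shows the block corners at about (604,124), (413,191), (480,378) and (662,311), the socket at (547,247), and the handle dot at (108,363). I'll fit poses to these.

```bash
cat > cams.py <<'E'
from h import *
import pickle
C={n:vision.read_camera(n) for n in("scene","top")}
S=lambda x,y:np.array([(x+.5)/4-.5+180,(y+.5)/4-.5+155]); T=lambda x,y:np.array([(x+.5)/4.4-.5+140,(y+.5)/4.4-.5+140])
E
python3 - <<'E'
from cams import *
from scipy.optimize import least_squares
def rot(a): return np.array([[np.cos(a),-np.sin(a)],[np.sin(a),np.cos(a)]])
# shaker block corners
L=.05
loc=np.array([[L,-L,.1],[L,L,.1],[-L,L,.1],[-L,-L,.1]])
tp=np.array([T(606,124),T(413,191),T(481,379),T(663,311)])
# scene order: +x is back?  viewed from +y,-x side
sc={0:S(264,48) ,1:S(228,58),2:S(187,150),3:S(366,180)}
def W(p,l): return np.c_[l[:,:2]@rot(p[2]).T+p[:2],l[:,2]]
c=onz(C["top"],T(541,251),.1);print(c)
r=least_squares(lambda p:(proj(C["top"],W(p,loc))-tp).ravel(),[c[0],c[1],.33])
print("shaker top-only",r.x,np.degrees(r.x[2]),r.fun.round(2))
pc=(proj(C["scene"],W(r.x,loc))-[180,155]+.5)*4-.5
print("scene pred corners in s1",pc.round())
home=np.r_[r.x[:2],.1235]
print("pred home in t1",((proj(C["top"],home)-140+.5)*4.4-.5).round(1),"s1",((proj(C["scene"],home)-[180,155]+.5)*4-.5).round(1))
def tri(a,b):
    A=[];y=[]
    (o1,d1),(o2,d2)=ray(C["top"],a),ray(C["scene"],b)
    M=np.c_[d1,-d2];k=np.linalg.lstsq(M,o2-o1,rcond=None)[0];p,q=o1+k[0]*d1,o2+k[1]*d2
    return (p+q)/2,np.linalg.norm(p-q)
print("dot",tri(T(108,363),S(150,312)), onz(C["top"],T(108,363),.12))
for u in ((102,285),(120,440)): print("bar end top",onz(C["top"],T(*u),.108))
for u in ((80,312),(223,347)): print("bar end scene",onz(C["scene"],S(*u),.108))
for u in ((47,508),(158,577),(254,493)): print("foot scene",onz(C["scene"],S(*u),.002))
for u in ((55,455),(157,517),(246,440),(135,395)): print("standtop scene",onz(C["scene"],S(*u),.038))
for u in ((228,292),(209,430)): print("stand top-cam",onz(C["top"],T(*u),.002),onz(C["top"],T(*u),.038))
print("collar scene", onz(C["scene"],S(150,446),.046))
E
```

```text
[ 0.53038012 -0.29847454  0.1       ]
shaker top-only [ 0.53047727 -0.29840527  0.31404188] 17.993274213849407 [-1.32  0.96  0.99 -0.05 -0.06 -0.88  0.38 -0.  ]
scene pred corners in s1 [[226.  54.]
 [181. 143.]
 [362. 170.]
 [394.  78.]]
pred home in t1 [[543.  248.4]] s1 [[292.   73.3]]
dot (array([ 0.47808232, -0.08147261,  0.12048201]), np.float64(0.0006860983592202326)) [ 0.47778122 -0.08154686  0.12      ]
bar end top [ 0.51689661 -0.0759609   0.108     ]
bar end top [ 0.43911903 -0.08496836  0.108     ]
bar end scene [ 0.51496923 -0.07681764  0.108     ]
bar end scene [ 0.44484416 -0.09130482  0.108     ]
foot scene [ 0.51973007 -0.05177187  0.002     ]
foot scene [ 0.44849056 -0.04276221  0.002     ]
foot scene [ 0.44008009 -0.11544694  0.002     ]
standtop scene [ 0.51430623 -0.05275876  0.038     ]
standtop scene [ 0.44990908 -0.04420753  0.038     ]
standtop scene [ 0.44308611 -0.11135138  0.038     ]
standtop scene [ 0.5070872  -0.10974919  0.038     ]
stand top-cam [ 0.51525566 -0.12405856  0.002     ] [ 0.51419535 -0.12918926  0.038     ]
stand top-cam [ 0.4374733  -0.11294268  0.002     ] [ 0.43938099 -0.11849753  0.038     ]
collar scene [ 0.47464806 -0.07513459  0.046     ]
```

```bash
python3 - <<'E'
from h import *
import pickle
A={}
for n in("scene","top"):
    fr=[vision.read_camera(n) for _ in range(10)]
    c=dict(fr[0]);c["image"]=np.mean([f["image"] for f in fr],0);A[n]=c
pickle.dump(A,open("avg0.pkl","wb"))
for n,box in(("scene",(190,215,60,45)),("top",(150,195,35,50))):
    x,y,w,h=box;im=A[n]["image"][y:y+h,x:x+w]
    m=((im[...,0]>120)&(im[...,1]<90)).astype(np.uint8)
    v,u=np.nonzero(m);p=np.c_[u+x,v+y].astype(float)
    rc=cv2.minAreaRect(np.float32(p));print(n,len(p),p.mean(0),rc)
    ctr=p.mean(0);e=np.linalg.svd(p-ctr,full_matrices=False)[2][0]
    for z in(.108,.112):
        a,b=onz(A[n],ctr-10*e,z),onz(A[n],ctr+10*e,z);print(z,onz(A[n],ctr,z),np.degrees(np.arctan2(*(b-a)[[1,0]])))
f=lambda n,x,y,w,h,s:cv2.resize(A[n]["image"].astype(np.uint8)[y:y+h,x:x+w,::-1],(w*s,h*s),interpolation=cv2.INTER_CUBIC)
cv2.imwrite("pics/b.png",np.hstack([f("top",230,164,64,66,6),f("scene",221,163,64,66,6)]))
E
```

```text
scene 366 [217.41803279 236.68032787] ((218.89459228515625, 237.96755981445312), (39.48103332519531, 13.233864784240723), 17.10272979736328)
0.108 [ 0.48018386 -0.0848356   0.108     ] -173.51665923557678
0.112 [ 0.47732421 -0.08062982  0.112     ] -173.5166592355769
top 239 [164.58995816 222.85355649] ((163.4056396484375, 227.33018493652344), (17.17007064819336, 39.422481536865234), 15.945395469665527)
0.108 [ 0.47599101 -0.0799199   0.108     ] -179.6990330395404
0.112 [ 0.47604583 -0.08077295  0.112     ] -179.69903303954047
```

View pics/b.png

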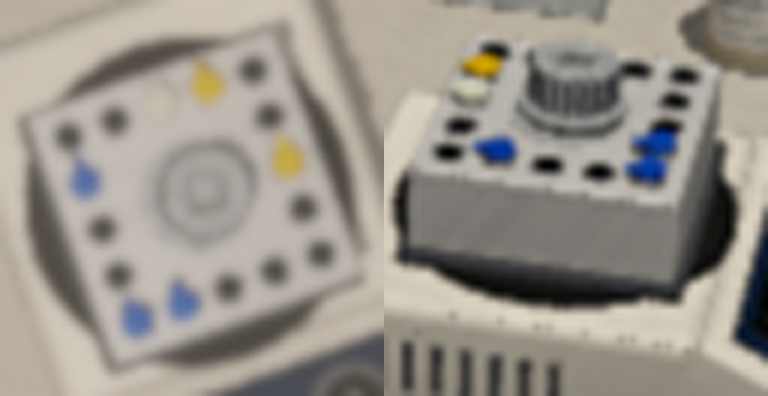

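```bash
cat > blk.py <<'E'
from h import *
import pickle
from scipy.optimize import least_squares
A=pickle.load(open("avg0.pkl","rb"))
top={(0,0):(68,136),(1,0):(114,121),(4,0):(252,69),(4,1):(268,115),(4,3):(304,208),(4,4):(320,253),(3,4):(274,271),(2,4):(228,288),(0,2):(102,229),(0,3):(118,275)}
sc={(0,0):(448,152),(0,2):(547,165),(0,3):(599,172),(1,0):(460,126),(4,0):(495,48),(4,4):(684,76),(3,4):(675,101),(4,3):(636,70)}
P=lambda n,u:(np.array(u)+.5-[0 if n=="top" else 384,0])/6-.5+({"top":(230,164),"scene":(221,163)}[n])
def wl(p,keys):
    c,s=np.cos(p[2]),np.sin(p[2]);return np.array([[p[0]+c*(2-j)*p[3]-s*(2-i)*p[3],p[1]+s*(2-j)*p[3]+c*(2-i)*p[3],.1] for i,j in keys])
def res(p,use):
    return np.concatenate([(proj(A[n],wl(p,d))-[P(n,u) for u in d.values()]).ravel() for n,d in (("top",top),("scene",sc)) if n in use])
if __name__=="__main__":
    for use in(["top"],["scene"],["top","scene"]):
        r=least_squares(res,[.53,-.298,.33,.02],args=(use,),loss="soft_l1",f_scale=.3);p=r.x
        print(use,p.round(4),np.degrees(p[2]),"rms px",np.sqrt((res(p,use)**2).mean()))
        for n,u in(("top",(208,193)),("scene",(574,57))):
            if n in use: m=onz(A[n],P(n,u),.1235);print("  mouth-bore",n,(m[:2]-p[:2])*1000)
E
python3 blk.py
```

```text
['top'] [ 0.5317 -0.297   0.3325  0.0186] 19.05340163956376 rms px 0.08933624055890534
  mouth-bore top [-0.57043072 -4.11629588]
['scene'] [ 0.5335 -0.2995  0.3287  0.0186] 18.833126009073876 rms px 0.152895668008068
  mouth-bore scene [-0.39554091 -1.69511107]
['top', 'scene'] [ 0.532  -0.2972  0.3304  0.0186] 18.932879426262048 rms px 0.3506643936485389
  mouth-bore top [-0.83847908 -3.91186975]
  mouth-bore scene [ 1.10463388 -4.00704521]
```

```bash
cat >> h.py <<'E'
from scipy.spatial.transform import Rotation as Ro
def delta(pos,yaw,o=None):
    o=o or sensors.get_obs();R0=Ro.from_euler("xyz",o["tool_rot"],degrees=True)
    d=R0.inv().apply(np.array(pos)-o["tool_pos"])*1000
    rv=(R0.inv()*Ro.from_euler("xyz",[180,0,yaw],degrees=True)).as_rotvec()
    print("delta mm",d.round(2),"rotvec",rv.round(4),"t",o["time_s"],"F",np.round(o["force"],2))
E
python3 -c "
from h import *
delta([.478,-.0812,.2],6.5)"
```

```text
delta mm [ 398.24 -373.43   30.54] rotvec [1.000e-04 0.000e+00 3.254e-01] t 1.2 F [-0.62  0.88 -0.63]
```

>>> drive_tool:
  moves:
    - {"x": 40, "y": -37, "z": 0, "rz": 0.03, "fingers": -1}
    - {"x": 80, "y": -75, "z": 0, "rz": 0.06, "fingers": -1}
    - {"x": 120, "y": -112, "z": 0, "rz": 0.1, "fingers": -1}
    - {"x": 160, "y": -150, "z": 0, "rz": 0.13, "fingers": -1}
    - {"x": 200, "y": -187, "z": 0, "rz": 0.16, "fingers": -1}
    - {"x": 240, "y": -225, "z": 0, "rz": 0.2, "fingers": -1}
    - {"x": 280, "y": -262, "z": 0, "rz": 0.23, "fingers": -1}
    - {"x": 320, "y": -300, "z": 0, "rz": 0.26, "fingers": -1}
    - {"x": 360, "y": -337, "z": 10, "rz": 0.3, "fingers": -1}
    - {"x": 385, "y": -361, "z": 20, "rz": 0.32, "fingers": -1}
    - {"x": 398.2, "y": -373.4, "z": 30, "rz": 0.325, "fingers": -1}
    - {"x": 398.2, "y": -373.4, "z": 30, "rz": 0.325, "fingers": -1}
    - {"x": 398.2, "y": -373.4, "z": 30, "rz": 0.325, "fingers": -1}

```text
invalid input at $.moves[0]: expected keys x, y, z, rx, ry, rz, fingers
```

```bash
python3 -c "
from h import *
print(sensors.get_obs()['qpos'].round(1));delta([.478,-.0812,.097],6.5)"
```

```text
[65.7 18.4 -4.  83.1  1.3 78.5 -3.3]
delta mm [ 398.24 -373.44  133.54] rotvec [1.000e-04 0.000e+00 3.254e-01] t 1.2 F [-0.62  0.88 -0.63]
```

>>> drive_tool:
  moves:
    - {"x": 50, "y": -47, "z": 0, "rx": 0, "ry": 0, "rz": 0.04, "fingers": -1}
    - {"x": 100, "y": -94, "z": 0, "rx": 0, "ry": 0, "rz": 0.08, "fingers": -1}
    - {"x": 150, "y": -141, "z": 0, "rx": 0, "ry": 0, "rz": 0.12, "fingers": -1}
    - {"x": 200, "y": -188, "z": 0, "rx": 0, "ry": 0, "rz": 0.16, "fingers": -1}
    - {"x": 250, "y": -235, "z": 0, "rx": 0, "ry": 0, "rz": 0.2, "fingers": -1}
    - {"x": 300, "y": -282, "z": 0, "rx": 0, "ry": 0, "rz": 0.25, "fingers": -1}
    - {"x": 350, "y": -328, "z": 10, "rx": 0, "ry": 0, "rz": 0.3, "fingers": -1}
    - {"x": 385, "y": -361, "z": 20, "rx": 0, "ry": 0, "rz": 0.325, "fingers": -1}
    - {"x": 398.2, "y": -373.4, "z": 30, "rx": 0, "ry": 0, "rz": 0.325, "fingers": -1}
    - {"x": 398.2, "y": -373.4, "z": 30, "rx": 0, "ry": 0, "rz": 0.325, "fingers": -1}
    - {"x": 398.2, "y": -373.4, "z": 30, "rx": 0, "ry": 0, "rz": 0.325, "fingers": -1}

```text
time_s: 2.58
tool_pos: [0.4779, -0.082, 0.2006]
tool_rot: [180.0, 0.0, 6.5]
force: [0.1, 0.5, -0.4]
grip_width: 0.0875
grasp_force: 0.0
```

```bash
python3 -c "
from h import *
print(sensors.get_obs()['qpos'].round(1));delta([.478,-.0812,.097],6.5)"
```

```text
[ 36.3   0.4 -29.6 107.3   0.3  72.3 -76.9]
delta mm [  0.25  -0.82 103.65] rotvec [0.0007 0.0002 0.0001] t 2.575 F [ 0.14  0.48 -0.43]
```

>>> drive_tool:
  force: 45
  moves:
    - {"x": 0.2, "y": -0.8, "z": 40, "rx": 0, "ry": 0, "rz": 0, "fingers": -1}
    - {"x": 0.2, "y": -0.8, "z": 75, "rx": 0, "ry": 0, "rz": 0, "fingers": -1}
    - {"x": 0.2, "y": -0.8, "z": 95, "rx": 0, "ry": 0, "rz": 0, "fingers": -1}
    - {"x": 0.2, "y": -0.8, "z": 103.6, "rx": 0, "ry": 0, "rz": 0, "fingers": -1}
    - {"x": 0.2, "y": -0.8, "z": 103.6, "rx": 0, "ry": 0, "rz": 0, "fingers": 0.3}
    - {"x": 0.2, "y": -0.8, "z": 103.6, "rx": 0, "ry": 0, "rz": 0, "fingers": 0.5}
    - {"x": 0.2, "y": -0.8, "z": 103.6, "rx": 0, "ry": 0, "rz": 0, "fingers": 1}
    - {"x": 0.2, "y": -0.8, "z": 103.6, "rx": 0, "ry": 0, "rz": 0, "fingers": 1}
    - {"x": 0.2, "y": -0.8, "z": 103.6, "rx": 0, "ry": 0, "rz": 0, "fingers": 1}
    - {"x": 0.2, "y": -0.8, "z": 103.6, "rx": 0, "ry": 0, "rz": 0, "fingers": 1}

```text
time_s: 3.82
tool_pos: [0.4781, -0.0804, 0.097]
tool_rot: [180.0, -0.0, 6.5]
force: [0.3, 0.0, -0.2]
grip_width: 0.0347
grasp_force: 0.0
```

>>> drive_tool:
  moves:
    - {"x": 0, "y": 0, "z": 0, "rx": 0, "ry": 0, "rz": 0, "fingers": 1}
    - {"x": 0, "y": 0, "z": 0, "rx": 0, "ry": 0, "rz": 0, "fingers": 1}
    - {"x": 0, "y": 0, "z": 0, "rx": 0, "ry": 0, "rz": 0, "fingers": 1}
    - {"x": 0, "y": 0, "z": 0, "rx": 0, "ry": 0, "rz": 0, "fingers": 1}

```text
time_s: 4.32
tool_pos: [0.478, -0.0805, 0.0969]
tool_rot: [180.0, 0.0, 6.5]
force: [-0.6, -0.7, 0.6]
grip_width: 0.0193
grasp_force: 44.9
```

```bash
python3 - <<'E'
from h import *
import pickle
delta([.5315,-.3010,.252],97)
A=pickle.load(open("avg0.pkl","rb"))
im=A["top"]["image"][188:206,255:273].astype(np.uint8) 
g=cv2.resize(im[:,:,::-1],(540,540),interpolation=cv2.INTER_CUBIC);g=cv2.normalize(g,None,0,255,cv2.NORM_MINMAX)
cv2.imwrite("pics/sock.png",g)
E
```

```text
delta mm [  28.07  225.19 -155.1 ] rotvec [-0.0000e+00  1.0000e-04 -1.5792e+00] t 4.325 F [-0.61 -0.72  0.6 ]
```

View pics/sock.png

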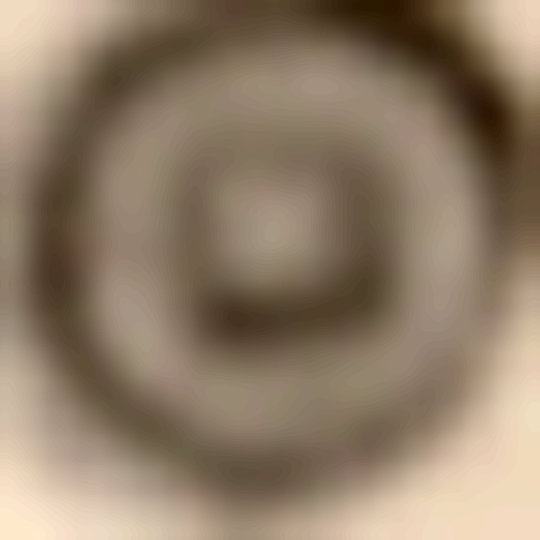

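The zoomed socket is a square centred near (287,240) in the crop. It is turned about 9° in the image, which is about 8° in the world frame, so v is roughly 0.19. The key yaw should be 98°. I'll lift and carry the key now.

>>> drive_tool:
  moves:
    - {"x": 0, "y": 0, "z": -20, "rx": 0, "ry": 0, "rz": 0, "fingers": 1}
    - {"x": 0, "y": 0, "z": -60, "rx": 0, "ry": 0, "rz": 0, "fingers": 1}
    - {"x": 0, "y": 0, "z": -100, "rx": 0, "ry": 0, "rz": 0, "fingers": 1}
    - {"x": 0, "y": 0, "z": -150, "rx": 0, "ry": 0, "rz": -0.15, "fingers": 1}
    - {"x": 3, "y": 20, "z": -165, "rx": 0, "ry": 0, "rz": -0.3, "fingers": 1}
    - {"x": 6, "y": 50, "z": -165, "rx": 0, "ry": 0, "rz": -0.46, "fingers": 1}
    - {"x": 10, "y": 80, "z": -165, "rx": 0, "ry": 0, "rz": -0.62, "fingers": 1}
    - {"x": 14, "y": 110, "z": -165, "rx": 0, "ry": 0, "rz": -0.78, "fingers": 1}
    - {"x": 18, "y": 140, "z": -165, "rx": 0, "ry": 0, "rz": -0.94, "fingers": 1}
    - {"x": 21, "y": 165, "z": -165, "rx": 0, "ry": 0, "rz": -1.1, "fingers": 1}
    - {"x": 24, "y": 190, "z": -165, "rx": 0, "ry": 0, "rz": -1.26, "fingers": 1}
    - {"x": 27, "y": 210, "z": -165, "rx": 0, "ry": 0, "rz": -1.42, "fingers": 1}
    - {"x": 28, "y": 222, "z": -160, "rx": 0, "ry": 0, "rz": -1.55, "fingers": 1}
    - {"x": 28, "y": 225.2, "z": -155, "rx": 0, "ry": 0, "rz": -1.597, "fingers": 1}
    - {"x": 28, "y": 225.2, "z": -155, "rx": 0, "ry": 0, "rz": -1.597, "fingers": 1}
    - {"x": 28, "y": 225.2, "z": -155, "rx": 0, "ry": 0, "rz": -1.597, "fingers": 1}
    - {"x": 28, "y": 225.2, "z": -155, "rx": 0, "ry": 0, "rz": -1.597, "fingers": 1}

```text
time_s: 6.45
tool_pos: [0.5316, -0.3006, 0.2522]
tool_rot: [180.0, 0.0, 98.0]
force: [-0.3, 0.0, -2.5]
grip_width: 0.0196
grasp_force: 44.9
```

```bash
python3 - <<'E'
from h import *
import pickle
o=sensors.get_obs();print(o["qpos"].round(1),o["tool_pos"],o["tool_rot"],o["force"],o["wrist_torque"])
A={}
for n in("scene","top"):
    fr=[vision.read_camera(n) for _ in range(6)]
    c=dict(fr[0]);c["image"]=np.mean([f["image"] for f in fr],0);A[n]=c
pickle.dump((A,o),open("avg1.pkl","wb"))
p=o["tool_pos"].copy()
for n in A:print(n,"tip",proj(A[n],p-[0,0,.089]))
f=lambda n,x,y,w,h,s:cv2.resize(A[n]["image"].astype(np.uint8)[y:y+h,x:x+w,::-1],(w*s,h*s),interpolation=cv2.INTER_CUBIC)
cv2.imwrite("pics/k.png",np.hstack([f("scene",221,100,66,100,6),f("top",230,150,66,100,6)]))
E
```

```text
[ 47.7  14.7 -25.   86.6   6.3  80.1  30.4] [ 0.53161412 -0.30062719  0.25223763] [1.79985265e+02 1.77676178e-02 9.80275457e+01] [-0.33972249  0.04013964 -2.50844993] [ 0.03422157 -0.09926682  0.00812093]
scene tip [[253.2901881  156.61744016]]
top tip [[264.97309604 194.49681943]]
```

View pics/k.png

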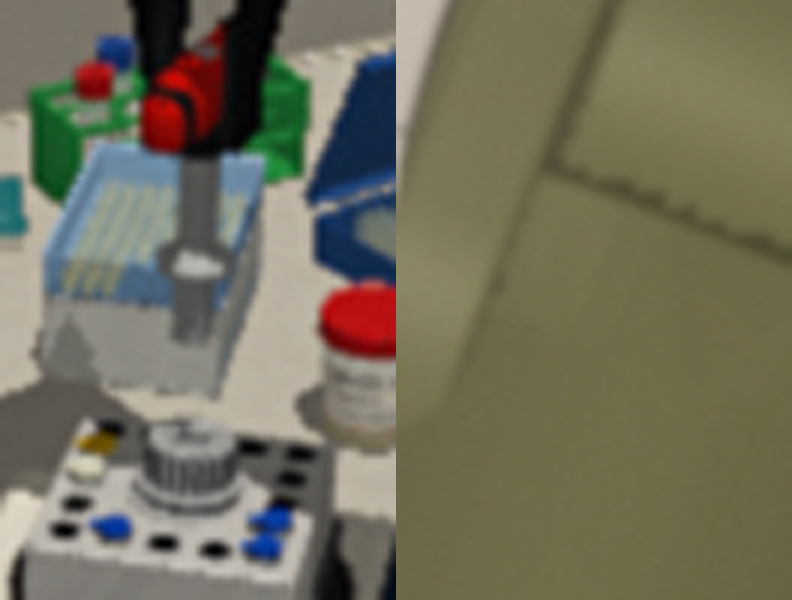

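In the scene view the tip sits at (192,340) in the crop, about (252.7,156.4) in full-image pixels. The kinematics predict (253.3,156.6), so the key is held upright. I'll descend to just above the mouth.

>>> drive_tool:
  moves:
    - {"x": -0.6, "y": 0.3, "z": 20, "rx": 0, "ry": 0, "rz": 0, "fingers": 1}
    - {"x": -0.6, "y": 0.3, "z": 32, "rx": 0, "ry": 0, "rz": 0, "fingers": 1}
    - {"x": -0.6, "y": 0.3, "z": 36, "rx": 0, "ry": 0, "rz": 0, "fingers": 1}
    - {"x": -0.6, "y": 0.3, "z": 37, "rx": 0, "ry": 0, "rz": 0, "fingers": 1}
    - {"x": -0.6, "y": 0.3, "z": 38, "rx": 0, "ry": 0, "rz": 0, "fingers": 1}
    - {"x": -0.6, "y": 0.3, "z": 38, "rx": 0, "ry": 0, "rz": 0, "fingers": 1}
    - {"x": -0.6, "y": 0.3, "z": 38, "rx": 0, "ry": 0, "rz": 0, "fingers": 1}

```text
time_s: 7.92
tool_pos: [0.532, -0.3016, 0.2143]
tool_rot: [180.0, 0.0, 98.0]
force: [0.4, 1.0, -1.8]
grip_width: 0.0197
grasp_force: 44.9
```

>>> drive_tool:
  moves:
    - {"x": 0, "y": 0, "z": 0.5, "rx": 0, "ry": 0, "rz": 0, "fingers": 1}
    - {"x": 0, "y": 0, "z": 1, "rx": 0, "ry": 0, "rz": 0, "fingers": 1}
    - {"x": 0, "y": 0, "z": 1.5, "rx": 0, "ry": 0, "rz": 0, "fingers": 1}
    - {"x": 0, "y": 0, "z": 2, "rx": 0, "ry": 0, "rz": 0, "fingers": 1}
    - {"x": 0, "y": 0, "z": 2, "rx": 0, "ry": 0, "rz": 0, "fingers": 1}

```text
time_s: 8.55
tool_pos: [0.5318, -0.3015, 0.2118]
tool_rot: [-180.0, -0.0, 98.0]
force: [-0.4, -0.1, -1.3]
grip_width: 0.0198
grasp_force: 44.9
```

>>> drive_tool:
  moves:
    - {"x": 0, "y": 0, "z": 0.5, "rx": 0, "ry": 0, "rz": 0, "fingers": 1}
    - {"x": 0, "y": 0, "z": 1, "rx": 0, "ry": 0, "rz": 0, "fingers": 1}
    - {"x": 0, "y": 0, "z": 1.5, "rx": 0, "ry": 0, "rz": 0, "fingers": 1}
    - {"x": 0, "y": 0, "z": 1.5, "rx": 0, "ry": 0, "rz": 0, "fingers": 1}

```text
time_s: 9.05
tool_pos: [0.5318, -0.3016, 0.2104]
tool_rot: [-180.0, 0.0, 98.0]
force: [-0.2, 0.4, -2.2]
grip_width: 0.0192
grasp_force: 44.9
```

>>> drive_tool:
  moves:
    - {"x": 0, "y": 0, "z": 0.4, "rx": 0, "ry": 0, "rz": 0, "fingers": 1}
    - {"x": 0, "y": 0, "z": 0.8, "rx": 0, "ry": 0, "rz": 0, "fingers": 1}
    - {"x": 0, "y": 0, "z": 0.8, "rx": 0, "ry": 0, "rz": 0, "fingers": 1}

```text
time_s: 9.43
tool_pos: [0.5317, -0.3017, 0.2098]
tool_rot: [-180.0, 0.0, 98.0]
force: [-0.9, -0.3, 0.5]
grip_width: 0.0194
grasp_force: 44.9
```

>>> drive_tool:
  moves:
    - {"x": 0, "y": 0, "z": 0.4, "rx": 0, "ry": 0, "rz": 0, "fingers": 1}
    - {"x": 0, "y": 0, "z": 0.8, "rx": 0, "ry": 0, "rz": 0, "fingers": 1}
    - {"x": 0, "y": 0, "z": 0.8, "rx": 0, "ry": 0, "rz": 0, "fingers": 1}

```text
time_s: 9.8
tool_pos: [0.5316, -0.3016, 0.2085]
tool_rot: [-180.0, -0.0, 98.0]
force: [-1.1, -1.3, -1.0]
grip_width: 0.0195
grasp_force: 44.9
```

```bash
python3 -c "
from h import *
import time
o=sensors.get_obs();print(o['tool_pos'],o['force'],o['wrist_torque'])"
```

```text
[ 0.5315758  -0.30155927  0.20852899] [-1.14019438 -1.32634022 -1.00940393] [-0.07468949  0.25211751 -0.04067419]
```

>>> drive_tool:
  moves:
    - {"x": 0, "y": 0, "z": 0.7, "rx": 0, "ry": 0, "rz": 0, "fingers": 1}
    - {"x": 0, "y": 0, "z": 1.4, "rx": 0, "ry": 0, "rz": 0, "fingers": 1}
    - {"x": 0, "y": 0, "z": 2.0, "rx": 0, "ry": 0, "rz": 0, "fingers": 1}
    - {"x": 0, "y": 0, "z": 2.0, "rx": 0, "ry": 0, "rz": 0, "fingers": 1}

```text
time_s: 10.3
tool_pos: [0.5317, -0.3015, 0.2067]
tool_rot: [-180.0, -0.0, 98.0]
force: [-1.5, 0.5, -1.7]
grip_width: 0.0195
grasp_force: 44.9
```

```bash
python3 -c "
from h import *
import time
o=sensors.get_obs();print(o['tool_pos'],o['force'],o['wrist_torque'])"
```

```text
[ 0.53169432 -0.30151056  0.20673945] [-1.54006089  0.49098934 -1.69745399] [-0.01608554  0.41621732 -0.01440722]
```

>>> drive_tool:
  moves:
    - {"x": 0.3, "y": 0, "z": 0.7, "rx": 0, "ry": 0, "rz": 0, "fingers": 1}
    - {"x": 0.6, "y": 0, "z": 1.4, "rx": 0, "ry": 0, "rz": 0, "fingers": 1}
    - {"x": 1.0, "y": 0, "z": 2.0, "rx": 0, "ry": 0, "rz": 0, "fingers": 1}
    - {"x": 1.0, "y": 0, "z": 2.0, "rx": 0, "ry": 0, "rz": 0, "fingers": 1}

```text
time_s: 10.8
tool_pos: [0.5316, -0.3008, 0.2049]
tool_rot: [-180.0, 0.0, 98.0]
force: [-1.8, -0.7, -0.8]
grip_width: 0.0193
grasp_force: 44.9
```

```bash
python3 -c "
from h import *
import time
o=sensors.get_obs();print(o['tool_pos'],o['force'],o['wrist_torque'])"
```

```text
[ 0.53162422 -0.30078771  0.20486212] [-1.79115068 -0.74851714 -0.78656643] [-0.28940641  0.45374697  0.01115696]
```

>>> drive_tool:
  moves:
    - {"x": 0.4, "y": -0.2, "z": 0.7, "rx": 0, "ry": 0, "rz": 0, "fingers": 1}
    - {"x": 0.8, "y": -0.4, "z": 1.4, "rx": 0, "ry": 0, "rz": 0, "fingers": 1}
    - {"x": 1.2, "y": -0.4, "z": 2.0, "rx": 0, "ry": 0, "rz": 0, "fingers": 1}
    - {"x": 1.2, "y": -0.4, "z": 2.0, "rx": 0, "ry": 0, "rz": 0, "fingers": 1}

```text
time_s: 11.3
tool_pos: [0.5313, -0.2999, 0.2031]
tool_rot: [180.0, 0.1, 98.0]
force: [-1.0, -2.6, -0.6]
grip_width: 0.0198
grasp_force: 44.9
```

```bash
python3 -c "
from h import *
import time
o=sensors.get_obs();print(o['tool_pos'],o['force'],o['wrist_torque'])"
```

```text
[ 0.53133402 -0.2998602   0.20310186] [-0.97481792 -2.56129715 -0.57186366] [-0.74943697  0.23102118 -0.0176186 ]
```

>>> drive_tool:
  moves:
    - {"x": 0.4, "y": 0, "z": 0.7, "rx": 0, "ry": 0, "rz": 0, "fingers": 1}
    - {"x": 0.8, "y": 0, "z": 1.4, "rx": 0, "ry": 0, "rz": 0, "fingers": 1}
    - {"x": 1.2, "y": 0, "z": 2.1, "rx": 0, "ry": 0, "rz": 0, "fingers": 1}
    - {"x": 1.6, "y": 0, "z": 2.8, "rx": 0, "ry": 0, "rz": 0, "fingers": 1}
    - {"x": 1.6, "y": 0, "z": 2.8, "rx": 0, "ry": 0, "rz": 0, "fingers": 1}

```text
time_s: 11.92
tool_pos: [0.531, -0.2982, 0.2002]
tool_rot: [180.0, 0.0, 98.0]
force: [-1.0, -3.9, 1.9]
grip_width: 0.0193
grasp_force: 44.9
```

```bash
python3 -c "
from h import *
import time
o=sensors.get_obs();print(o['tool_pos'],o['force'],o['wrist_torque'])"
```

```text
[ 0.53095091 -0.29822674  0.20019807] [-1.02975826 -3.88457165  1.91178188] [-1.29792345  0.21717854 -0.06791226]
```

>>> drive_tool:
  moves:
    - {"x": 0.4, "y": 0.5, "z": 0.3, "rx": 0, "ry": 0, "rz": 0, "fingers": 1}
    - {"x": 0.8, "y": 1.0, "z": 0.6, "rx": 0, "ry": 0, "rz": 0, "fingers": 1}
    - {"x": 0.8, "y": 1.2, "z": 0.9, "rx": 0, "ry": 0, "rz": 0, "fingers": 1}
    - {"x": 0.8, "y": 1.2, "z": 0.9, "rx": 0, "ry": 0, "rz": 0, "fingers": 1}

```text
time_s: 12.42
tool_pos: [0.5316, -0.2973, 0.1992]
tool_rot: [-179.9, 0.0, 98.0]
force: [-3.0, -4.8, 2.4]
grip_width: 0.0195
grasp_force: 44.9
```

```bash
python3 - <<'E'
from h import *
import pickle
o=sensors.get_obs();print(o["tool_pos"],o["tool_rot"],o["force"],o["wrist_torque"])
fr=[vision.read_camera("scene") for _ in range(8)]
c=dict(fr[0]);c["image"]=np.mean([f["image"] for f in fr],0)
pickle.dump((c,o),open("avg2.pkl","wb"))
cv2.imwrite("pics/m.png",cv2.resize(c["image"].astype(np.uint8)[125:205,221:287,::-1],None,fx=7,fy=7,interpolation=cv2.INTER_CUBIC))
k=o["tool_pos"]-[0,0,.089]
Q=lambda X:((proj(c,X)-[221,125]+.5)*7-.5).round(1)
for z in(.03,.034,.038,.06,.08):print(z,Q(k+[0,0,z]))
E
```

```text
[ 0.53155837 -0.29727266  0.19924993] [-1.79947440e+02  2.93061692e-02  9.80033567e+01] [-2.99079969 -4.82963728  2.44533687] [-1.42526951  0.50970611 -0.04923617]
0.03 [[221.3 293.2]]
0.034 [[221.7 282.1]]
0.038 [[222.1 270.9]]
0.06 [[224.5 208.8]]
0.08 [[226.6 151. ]]
```

View pics/m.png

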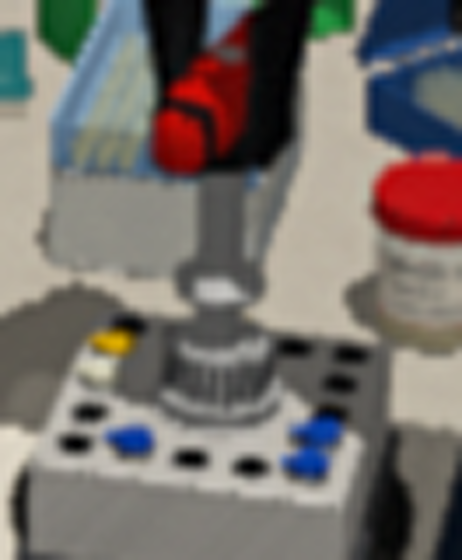

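The scene crop shows the collar spanning 178 to 264, so its centre is at about (221,283). That matches the kinematic prediction, and the key is upright and deep in the socket. I'll centre the last 0.6 mm, firm up the grip, and feel for the floor.

>>> drive_tool:
  force: 60
  moves:
    - {"x": 0, "y": 0.4, "z": 0.2, "rx": 0, "ry": 0, "rz": 0, "fingers": 1}
    - {"x": 0, "y": 0.8, "z": 0.5, "rx": 0, "ry": 0, "rz": 0, "fingers": 1}
    - {"x": 0, "y": 0.8, "z": 0.8, "rx": 0, "ry": 0, "rz": 0, "fingers": 1}
    - {"x": 0, "y": 0.8, "z": 0.8, "rx": 0, "ry": 0, "rz": 0, "fingers": 1}

```text
time_s: 13.32
tool_pos: [0.5324, -0.2971, 0.1984]
tool_rot: [-179.9, 0.0, 98.0]
force: [-2.8, -3.4, 2.6]
grip_width: 0.0196
grasp_force: 59.9
```

```bash
python3 -c "
from h import *
import time
o=sensors.get_obs();print(o['qpos'].round(1),o['tool_pos'],o['force'],o['wrist_torque'])"
```

```text
[ 47.4  16.2 -25.   91.    7.1  74.4  29.4] [ 0.53235453 -0.29710392  0.19844751] [-2.82478897 -3.37838867  2.59207387] [-1.443879    0.59363514 -0.04921023]
```

>>> drive_tool:
  moves:
    - {"x": 0, "y": 0, "z": 0.1, "rx": 0, "ry": 0, "rz": 0.08, "fingers": 1}
    - {"x": 0, "y": 0, "z": 0.2, "rx": 0, "ry": 0, "rz": 0.16, "fingers": 1}
    - {"x": 0, "y": 0, "z": 0.4, "rx": 0, "ry": 0, "rz": 0.24, "fingers": 1}
    - {"x": 0, "y": 0, "z": 0.6, "rx": 0, "ry": 0, "rz": 0.32, "fingers": 1}
    - {"x": 0, "y": 0, "z": 0.8, "rx": 0, "ry": 0, "rz": 0.4, "fingers": 1}
    - {"x": 0, "y": 0, "z": 0.8, "rx": 0, "ry": 0, "rz": 0.4, "fingers": 1}

```text
time_s: 14.08
tool_pos: [0.5323, -0.2966, 0.1973]
tool_rot: [-179.9, 0.0, 75.2]
force: [-2.2, -4.4, 1.1]
grip_width: 0.0196
grasp_force: 59.9
```

```bash
python3 -c "
from h import *
import time
o=sensors.get_obs();print(o['qpos'].round(1),o['tool_pos'],o['tool_rot'],o['force'],o['wrist_torque'])"
```

```text
[ 45.   15.9 -22.1  91.2   6.2  74.2   7.2] [ 0.5322944  -0.29664878  0.19733895] [-1.79925718e+02  1.16919712e-02  7.51626080e+01] [-2.23776706 -4.40308312  1.08940589] [-1.17735928  0.71920873  0.04380534]
```

>>> drive_tool:
  moves:
    - {"x": -0.4, "y": 0.1, "z": 0, "rx": 0, "ry": 0, "rz": 0, "fingers": 1}
    - {"x": -0.7, "y": 0.2, "z": 0, "rx": 0, "ry": 0, "rz": 0, "fingers": 1}
    - {"x": -0.7, "y": 0.2, "z": 0, "rx": 0, "ry": 0, "rz": 0, "fingers": 1}

```text
time_s: 14.45
tool_pos: [0.5325, -0.2971, 0.1973]
tool_rot: [-179.9, -0.0, 75.1]
force: [-3.5, -2.5, 2.7]
grip_width: 0.0194
grasp_force: 59.9
```

```bash
python3 - <<'E'
from h import *
import pickle
from blk import A as A0
o=sensors.get_obs();print(o["tool_pos"],o["tool_rot"],o["force"],o["wrist_torque"])
fr=[vision.read_camera("scene") for _ in range(8)]
c=dict(fr[0]);c["image"]=np.mean([f["image"] for f in fr],0)
pickle.dump((c,o),open("avg3.pkl","wb"))
cv2.imwrite("pics/n.png",cv2.resize(c["image"].astype(np.uint8)[150:202,223:283,::-1],None,fx=11,fy=11,interpolation=cv2.INTER_CUBIC))
Q=lambda X:((proj(c,X)-[223,150]+.5)*11-.5).round(1)
k=o["tool_pos"]-[0,0,.089]
for z in(.03,.034,.038,.06):print(z,Q(k+[0,0,z]))
for b in((.5322,-.2974),(.5317,-.297),(.5335,-.2995)):print(b,"collar top/bottom centre if on bore",Q(np.r_[b,.1085+.038]),Q(np.r_[b,.1085+.030]))
E
```

```text
[ 0.5324773  -0.29713278  0.19732502] [-1.79936571e+02 -2.64971738e-02  7.51320551e+01] [-3.50975648 -2.51908272  2.65962431] [-0.87060684  1.0674742  -0.01694497]
0.03 [[321.4 193.4]]
0.034 [[322. 176.]]
0.038 [[322.7 158.5]]
0.06 [[326.3  61. ]]
(0.5322, -0.2974) collar top/bottom centre if on bore [[324.6 157.5]] [[323.3 192.5]]
(0.5317, -0.297) collar top/bottom centre if on bore [[325.7 159.1]] [[324.4 194. ]]
(0.5335, -0.2995) collar top/bottom centre if on bore [[324.3 151.4]] [[323.  186.3]]
```

View pics/n.png

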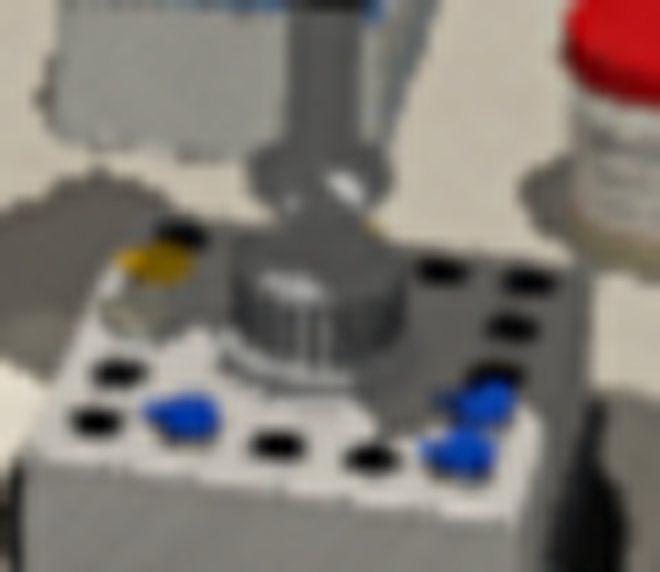

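The crop shows the collar at 249 to 389 (centre 319) and the screw head at 233 to 407 (centre 320), so they are concentric and upright. I'll nudge to about (0.5324,-0.2979), then go on turning.

>>> drive_tool:
  moves:
    - {"x": -0.4, "y": 0.05, "z": 0, "rx": 0, "ry": 0, "rz": 0, "fingers": 1}
    - {"x": -0.8, "y": 0.1, "z": 0, "rx": 0, "ry": 0, "rz": 0, "fingers": 1}
    - {"x": -0.8, "y": 0.1, "z": 0, "rx": 0, "ry": 0, "rz": 0, "fingers": 1}
    - {"x": -0.8, "y": 0.1, "z": 0, "rx": 0, "ry": 0, "rz": 0, "fingers": 1}

```text
time_s: 15.35
tool_pos: [0.5326, -0.2979, 0.1974]
tool_rot: [-180.0, -0.0, 75.1]
force: [-4.8, -2.1, 0.6]
grip_width: 0.0198
grasp_force: 59.9
```

```bash
python3 -c "
from h import *
import time
o=sensors.get_obs();print(o['qpos'].round(1),o['tool_pos'],o['tool_rot'],o['force'],o['wrist_torque'])"
```

```text
[ 45.1  16.  -22.1  91.1   6.2  74.2   7.2] [ 0.53260447 -0.29785395  0.19737217] [-1.79967593e+02 -2.57187697e-02  7.51212675e+01] [-4.7783396  -2.11524082  0.61708232] [-0.32760937  1.26134554  0.04665061]
```

>>> drive_tool:
  moves:
    - {"x": -0.1, "y": -0.5, "z": 0, "rx": 0, "ry": 0, "rz": 0, "fingers": 1}
    - {"x": -0.1, "y": -0.5, "z": 0.2, "rx": 0, "ry": 0, "rz": 0.1, "fingers": 1}
    - {"x": -0.1, "y": -0.5, "z": 0.4, "rx": 0, "ry": 0, "rz": 0.2, "fingers": 1}
    - {"x": -0.1, "y": -0.5, "z": 0.4, "rx": 0, "ry": 0, "rz": 0.2, "fingers": 1}

```text
time_s: 15.85
tool_pos: [0.5324, -0.2978, 0.197]
tool_rot: [180.0, -0.0, 63.7]
force: [-3.1, 0.4, 0.5]
grip_width: 0.0196
grasp_force: 59.9
```

```bash
python3 -c "
from h import *
import time
o=sensors.get_obs();print(o['qpos'].round(1),o['tool_pos'],o['tool_rot'],o['force'],o['wrist_torque'])"
```

```text
[ 44.   15.8 -20.7  91.2   5.7  74.1  -3.8] [ 0.53243099 -0.29779324  0.1970106 ] [ 1.79996249e+02 -2.70777670e-02  6.37305366e+01] [-3.12401438  0.42989375  0.48677915] [-0.15307919  0.96579766  0.01181674]
```

>>> drive_tool:
  moves:
    - {"x": 0, "y": -0.1, "z": 0.2, "rx": 0, "ry": 0, "rz": 0.1, "fingers": 1}
    - {"x": 0, "y": -0.1, "z": 0.4, "rx": 0, "ry": 0, "rz": 0.2, "fingers": 1}
    - {"x": 0, "y": -0.1, "z": 0.6, "rx": 0, "ry": 0, "rz": 0.3, "fingers": 1}
    - {"x": 0, "y": -0.1, "z": 0.8, "rx": 0, "ry": 0, "rz": 0.4, "fingers": 1}
    - {"x": 0, "y": -0.1, "z": 0.8, "rx": 0, "ry": 0, "rz": 0.4, "fingers": 1}

```text
time_s: 16.48
tool_pos: [0.5326, -0.2977, 0.1963]
tool_rot: [180.0, -0.0, 40.9]
force: [-3.0, -0.1, 0.4]
grip_width: 0.0194
grasp_force: 59.9
```

```bash
python3 -c "
from h import *
import time
o=sensors.get_obs();print(o['qpos'].round(1),o['tool_pos'],o['tool_rot'],o['force'],o['wrist_torque'])"
```

```text
[ 41.7  15.5 -17.9  91.3   4.9  73.9 -26.1] [ 0.53255746 -0.29765282  0.19626256] [ 1.79996407e+02 -4.77815570e-02  4.09035878e+01] [-2.9997705  -0.12702783  0.36166291] [-0.07374458  0.76289382  0.06258338]
```

>>> drive_tool:
  moves:
    - {"x": 0, "y": -0.1, "z": 0.2, "rx": 0, "ry": 0, "rz": 0.1, "fingers": 1}
    - {"x": 0, "y": -0.1, "z": 0.4, "rx": 0, "ry": 0, "rz": 0.2, "fingers": 1}
    - {"x": 0, "y": -0.1, "z": 0.6, "rx": 0, "ry": 0, "rz": 0.3, "fingers": 1}
    - {"x": 0, "y": -0.1, "z": 0.8, "rx": 0, "ry": 0, "rz": 0.4, "fingers": 1}
    - {"x": 0, "y": -0.1, "z": 1.0, "rx": 0, "ry": 0, "rz": 0.5, "fingers": 1}
    - {"x": 0, "y": -0.1, "z": 1.2, "rx": 0, "ry": 0, "rz": 0.6, "fingers": 1}
    - {"x": 0, "y": -0.1, "z": 1.4, "rx": 0, "ry": 0, "rz": 0.7, "fingers": 1}
    - {"x": 0, "y": -0.1, "z": 1.6, "rx": 0, "ry": 0, "rz": 0.8, "fingers": 1}
    - {"x": 0, "y": -0.1, "z": 1.6, "rx": 0, "ry": 0, "rz": 0.8, "fingers": 1}

```text
time_s: 17.6
tool_pos: [0.5328, -0.2977, 0.1947]
tool_rot: [-180.0, -0.1, -4.9]
force: [-1.0, 0.1, -1.5]
grip_width: 0.0193
grasp_force: 59.9
```

```bash
python3 -c "
from h import *
import time
o=sensors.get_obs();print(o['qpos'].round(1),o['tool_pos'],o['tool_rot'],o['force'],o['wrist_torque'])"
```

```text
[ 37.3  15.2 -12.6  91.6   3.4  73.5 -70.7] [ 0.53282659 -0.29771018  0.19469042] [-1.79984448e+02 -7.84254620e-02 -4.88261949e+00] [-1.01970746  0.05856399 -1.47307195] [-0.02084477  0.34958956  0.08048254]
```

Now I'll approach the stop in smaller steps.

>>> drive_tool:
  moves:
    - {"x": 0, "y": 0, "z": 0.2, "rx": 0, "ry": 0, "rz": 0.1, "fingers": 1}
    - {"x": 0, "y": 0, "z": 0.4, "rx": 0, "ry": 0, "rz": 0.2, "fingers": 1}
    - {"x": 0, "y": 0, "z": 0.6, "rx": 0, "ry": 0, "rz": 0.3, "fingers": 1}
    - {"x": 0, "y": 0, "z": 0.8, "rx": 0, "ry": 0, "rz": 0.38, "fingers": 1}
    - {"x": 0, "y": 0, "z": 0.8, "rx": 0, "ry": 0, "rz": 0.38, "fingers": 1}

```text
time_s: 18.23
tool_pos: [0.5328, -0.2979, 0.194]
tool_rot: [-180.0, -0.1, -26.6]
force: [-0.2, -0.2, -1.3]
grip_width: 0.0195
grasp_force: 59.9
```

```bash
python3 -c "
from h import *
import time
o=sensors.get_obs();print(o['tool_pos'],o['tool_rot'],o['force'],o['wrist_torque'])"
```

```text
[ 0.53280967 -0.29785941  0.19398009] [-1.79963912e+02 -7.56013379e-02 -2.66466415e+01] [-0.24355744 -0.23353613 -1.30469927] [-0.00264862  0.10997657  0.02021237]
```

>>> drive_tool:
  moves:
    - {"x": 0, "y": 0, "z": 0, "rx": 0, "ry": 0, "rz": 0.04, "fingers": 1}
    - {"x": 0, "y": 0, "z": 0.1, "rx": 0, "ry": 0, "rz": 0.08, "fingers": 1}
    - {"x": 0, "y": 0, "z": 0.1, "rx": 0, "ry": 0, "rz": 0.08, "fingers": 1}

```text
time_s: 18.6
tool_pos: [0.5327, -0.2979, 0.1939]
tool_rot: [-180.0, -0.1, -31.3]
force: [1.4, -1.5, -1.8]
grip_width: 0.0193
grasp_force: 59.9
```

```bash
python3 -c "
from h import *
import time
o=sensors.get_obs();print(o['tool_pos'],o['tool_rot'],o['force'],o['wrist_torque'])"
```

```text
[ 0.53267153 -0.29790629  0.19386375] [-1.79962551e+02 -6.01399388e-02 -3.12605142e+01] [ 1.41714575 -1.50887268 -1.78416851] [ 0.00081579 -0.05554081  0.08172473]
```

>>> drive_tool:
  moves:
    - {"x": 0, "y": 0, "z": 0, "rx": 0, "ry": 0, "rz": 0.04, "fingers": 1}
    - {"x": 0, "y": 0, "z": 0, "rx": 0, "ry": 0, "rz": 0.04, "fingers": 1}

```text
time_s: 18.85
tool_pos: [0.5326, -0.2979, 0.1938]
tool_rot: [-180.0, -0.0, -33.6]
force: [0.5, -0.5, -1.9]
grip_width: 0.0192
grasp_force: 59.9
```

```bash
python3 -c "
from h import *
import time
o=sensors.get_obs();print(o['tool_pos'],o['tool_rot'],o['force'],o['wrist_torque'])"
```

```text
[ 0.53255081 -0.29788167  0.19376206] [-1.79964697e+02 -4.00166892e-02 -3.35943240e+01] [ 0.49902438 -0.52143077 -1.89542353] [-0.00907917 -0.15007198  0.10338123]
```

>>> drive_tool:
  moves:
    - {"x": 0, "y": 0, "z": 0, "rx": 0, "ry": 0, "rz": 0.04, "fingers": 1}
    - {"x": 0, "y": 0, "z": 0, "rx": 0, "ry": 0, "rz": 0.04, "fingers": 1}

```text
time_s: 19.1
tool_pos: [0.5325, -0.2979, 0.1937]
tool_rot: [-180.0, -0.0, -35.9]
force: [1.2, -1.0, -3.7]
grip_width: 0.0194
grasp_force: 59.9
```

```bash
python3 -c "
from h import *
import time
o=sensors.get_obs();print(o['tool_pos'],o['tool_rot'],o['force'],o['wrist_torque'])"
```

```text
[ 0.53247402 -0.29790537  0.19374919] [-1.79968566e+02 -3.05505846e-02 -3.59107423e+01] [ 1.21939158 -1.01837284 -3.67141743] [ 0.00955672 -0.28120215  0.07384675]
```

>>> drive_tool:
  moves:
    - {"x": 0, "y": 0, "z": 0, "rx": 0, "ry": 0, "rz": 0.04, "fingers": 1}
    - {"x": 0, "y": 0, "z": 0, "rx": 0, "ry": 0, "rz": 0.04, "fingers": 1}

```text
time_s: 19.35
tool_pos: [0.5324, -0.2979, 0.1937]
tool_rot: [-180.0, -0.0, -38.2]
force: [1.3, 0.3, -3.5]
grip_width: 0.0194
grasp_force: 59.9
```

```bash
python3 -c "
from h import *
import time
o=sensors.get_obs();print(o['tool_pos'],o['tool_rot'],o['force'],o['wrist_torque'])"
```

```text
[ 0.53240841 -0.29790784  0.19374919] [-1.79977883e+02 -2.48361546e-02 -3.81996463e+01] [ 1.30548733  0.29522345 -3.53309262] [ 0.08080667 -0.47880557  0.24835442]
```

>>> drive_tool:
  moves:
    - {"x": 0, "y": 0, "z": 0, "rx": 0, "ry": 0, "rz": 0.04, "fingers": 1}
    - {"x": 0, "y": 0, "z": 0, "rx": 0, "ry": 0, "rz": 0.04, "fingers": 1}

```text
time_s: 19.6
tool_pos: [0.5324, -0.2979, 0.1937]
tool_rot: [-180.0, -0.0, -40.5]
force: [0.7, -0.7, -3.1]
grip_width: 0.0196
grasp_force: 59.9
```

```bash
python3 -c "
from h import *
import time
o=sensors.get_obs();print(o['tool_pos'],o['tool_rot'],o['force'],o['wrist_torque'])"
```

```text
[ 0.53236741 -0.29789376  0.19374954] [-1.79982222e+02 -1.95963307e-02 -4.04867008e+01] [ 0.73909058 -0.65551205 -3.13921569] [ 0.04773015 -0.49015204  0.31366698]
```

>>> drive_tool:
  moves:
    - {"x": 0, "y": 0, "z": 0, "rx": 0, "ry": 0, "rz": 0.03, "fingers": 1}
    - {"x": 0, "y": 0, "z": 0, "rx": 0, "ry": 0, "rz": 0.03, "fingers": 1}
    - {"x": 0, "y": 0, "z": 0, "rx": 0, "ry": 0, "rz": 0.03, "fingers": 1}

```text
time_s: 19.98
tool_pos: [0.5322, -0.298, 0.1938]
tool_rot: [-180.0, -0.0, -42.3]
force: [1.9, 0.1, -4.2]
grip_width: 0.0196
grasp_force: 60.0
```

```bash
python3 -c "
from h import *
import time
o=sensors.get_obs();print(o['tool_pos'],o['tool_rot'],o['force'],o['wrist_torque'])
for i in range(4):
  vision.read_camera('top');print(sensors.get_obs()['wrist_torque'])"
```

```text
[ 0.53220676 -0.29797222  0.19378565] [-1.79988843e+02 -8.36673126e-03 -4.23097679e+01] [ 1.87578726  0.14007638 -4.21646087] [ 0.07355659 -0.6507334   0.44167665]
[ 0.01957172 -0.66154552  0.41696989]
[ 0.05783209 -0.69263764  0.4684485 ]
[ 0.1179811  -0.67361641  0.42556746]
[ 0.11799757 -0.66074181  0.4669059 ]
```

The torque rises elastically to about 0.45 N m and holds, so the screw is at its stop. I'll relax the turn and withdraw.

>>> drive_tool:
  moves:
    - {"x": 0, "y": 0, "z": 0, "rx": 0, "ry": 0, "rz": -0.08, "fingers": 1}
    - {"x": 0, "y": 0, "z": 0, "rx": 0, "ry": 0, "rz": -0.14, "fingers": 1}
    - {"x": 0, "y": 0, "z": 0, "rx": 0, "ry": 0, "rz": -0.14, "fingers": 1}
    - {"x": 0, "y": 0, "z": -2, "rx": 0, "ry": 0, "rz": -0.14, "fingers": 1}
    - {"x": 0, "y": 0, "z": -4, "rx": 0, "ry": 0, "rz": -0.14, "fingers": 1}
    - {"x": 0, "y": 0, "z": -6, "rx": 0, "ry": 0, "rz": -0.14, "fingers": 1}

```text
time_s: 20.92
tool_pos: [0.5321, -0.2981, 0.2002]
tool_rot: [180.0, -0.0, -34.4]
force: [1.7, -0.3, -4.0]
grip_width: 0.0196
grasp_force: 59.9
```

```bash
python3 -c "
from h import *
import time
o=sensors.get_obs();print(o['tool_pos'],o['tool_rot'],o['force'],o['wrist_torque'])"
```

```text
[ 0.53206356 -0.29810503  0.20016659] [ 1.79999728e+02 -6.81641142e-03 -3.43527855e+01] [ 1.73342266 -0.33199668 -4.03826928] [ 0.27647594 -0.62987046 -0.00850046]
```

>>> drive_tool:
  moves:
    - {"x": 0, "y": 0, "z": -4, "rx": 0, "ry": 0, "rz": 0, "fingers": 1}
    - {"x": 0, "y": 0, "z": -9, "rx": 0, "ry": 0, "rz": 0, "fingers": 1}
    - {"x": 0, "y": 0, "z": -15, "rx": 0, "ry": 0, "rz": 0, "fingers": 1}
    - {"x": 0, "y": 0, "z": -30, "rx": 0, "ry": 0, "rz": 0, "fingers": 1}
    - {"x": 0, "y": 0, "z": -60, "rx": 0, "ry": 0, "rz": 0, "fingers": 1}
    - {"x": 0, "y": 0, "z": -60, "rx": 0, "ry": 0, "rz": 0, "fingers": 1}

```text
time_s: 21.68
tool_pos: [0.5335, -0.299, 0.2635]
tool_rot: [-180.0, -0.4, -34.3]
force: [-0.1, 0.8, -2.2]
grip_width: 0.019
grasp_force: 59.9
```

```bash
python3 - <<'E'
from h import *
o=sensors.get_obs();print(o['tool_pos'],o['tool_rot'],o['force'],o['wrist_torque'])
delta([.478,-.0812,.262],6.5)
E
```

```text
[ 0.53350697 -0.29901056  0.26352315] [-179.97800547   -0.36475929  -34.34396084] [-0.09913537  0.78369239 -2.16116692] [ 0.12479966 -0.04983586  0.0125885 ]
delta mm [-168.72 -148.52    0.51] rotvec [ 0.0019 -0.0062 -0.7129] t 21.675 F [-0.1   0.78 -2.16]
```

>>> drive_tool:
  moves:
    - {"x": -20, "y": -18, "z": 0, "rx": 0, "ry": 0, "rz": -0.1, "fingers": 1}
    - {"x": -55, "y": -48, "z": 0, "rx": 0, "ry": 0, "rz": -0.24, "fingers": 1}
    - {"x": -90, "y": -79, "z": 0, "rx": 0, "ry": 0, "rz": -0.38, "fingers": 1}
    - {"x": -125, "y": -110, "z": 0, "rx": 0, "ry": 0, "rz": -0.53, "fingers": 1}
    - {"x": -155, "y": -136, "z": 0, "rx": 0, "ry": 0, "rz": -0.65, "fingers": 1}
    - {"x": -168.7, "y": -148.5, "z": 0, "rx": 0, "ry": 0, "rz": -0.713, "fingers": 1}
    - {"x": -168.7, "y": -148.5, "z": 0, "rx": 0, "ry": 0, "rz": -0.713, "fingers": 1}
    - {"x": -168.7, "y": -148.5, "z": 0, "rx": 0, "ry": 0, "rz": -0.713, "fingers": 1}
    - {"x": -168.7, "y": -148.5, "z": 0, "rx": 0, "ry": 0, "rz": -0.713, "fingers": 1}

```text
time_s: 22.8
tool_pos: [0.4766, -0.0821, 0.2596]
tool_rot: [180.0, 0.0, 6.3]
force: [-0.6, -0.4, -1.0]
grip_width: 0.0195
grasp_force: 59.9
```

```bash
python3 - <<'E'
from h import *
o=sensors.get_obs();print(o['tool_pos'],o['tool_rot'])
delta([.478,-.0808,.135],6.5)
A={}
for n in("scene","top"):
    fr=[vision.read_camera(n) for _ in range(6)];c=dict(fr[0]);c["image"]=np.mean([f["image"] for f in fr],0);A[n]=c
f=lambda n,x,y,w,h,s:cv2.resize(A[n]["image"].astype(np.uint8)[y:y+h,x:x+w,::-1],(int(w*s),int(h*s)),interpolation=cv2.INTER_CUBIC)
g=cv2.normalize(f("top",255,188,18,18,24),None,0,255,cv2.NORM_MINMAX)
b=f("scene",180,180,80,124,4.8)[:, :360]
cv2.imwrite("pics/last.png",np.hstack([b[:432],g[:432]]))
Q=lambda X:((proj(A["scene"],X)-[180,180]+.5)*4.8-.5).round()
k=o["tool_pos"]-[0,0,.089];print("tip,collar pred",Q(k),Q(k+[0,0,.034]))
E
```

```text
[ 0.47658573 -0.08208837  0.25956014] [1.79999896e+02 2.25912494e-02 6.33047431e+00]
delta mm [  1.6   -1.12 124.56] rotvec [ 0.      0.0004 -0.003 ] t 22.8 F [-0.64 -0.44 -0.96]
tip,collar pred [[185. 148.]] [[184.  71.]]
```

View pics/last.png

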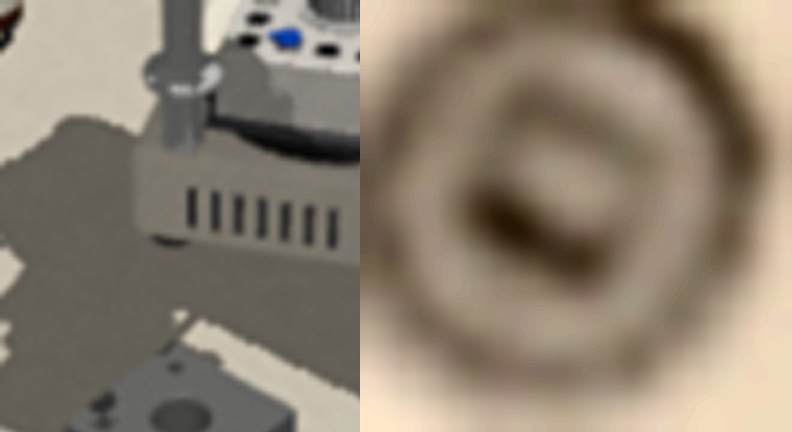

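The socket is now turned about 28° clockwise in the image (edge from (475,205) to (590,265)), which matches 2.4 rad. The key hangs upright with its collar centred at about x=185, as predicted. The empty stand hole is at (181,416).

```bash
python3 - <<'E'
from h import *
c=vision.read_camera("scene")
print(onz(c,[(181.5)/4.8-.5+180,416.5/4.8-.5+180],.038))
E
```

```text
[ 0.47919192 -0.08243678  0.038     ]
```

>>> drive_tool:
  moves:
    - {"x": 1.9, "y": -0.4, "z": 45, "rx": 0, "ry": 0, "rz": 0, "fingers": 1}
    - {"x": 1.9, "y": -0.4, "z": 90, "rx": 0, "ry": 0, "rz": 0, "fingers": 1}
    - {"x": 1.9, "y": -0.4, "z": 118, "rx": 0, "ry": 0, "rz": 0, "fingers": 1}
    - {"x": 1.9, "y": -0.4, "z": 128, "rx": 0, "ry": 0, "rz": 0, "fingers": 1}
    - {"x": 1.9, "y": -0.4, "z": 138, "rx": 0, "ry": 0, "rz": 0, "fingers": 1}
    - {"x": 1.9, "y": -0.4, "z": 148, "rx": 0, "ry": 0, "rz": 0, "fingers": 1}
    - {"x": 1.9, "y": -0.4, "z": 156, "rx": 0, "ry": 0, "rz": 0, "fingers": 1}
    - {"x": 1.9, "y": -0.4, "z": 159, "rx": 0, "ry": 0, "rz": 0, "fingers": 1}
    - {"x": 1.9, "y": -0.4, "z": 159, "rx": 0, "ry": 0, "rz": 0, "fingers": 1}

```text
time_s: 24.58
tool_pos: [0.4784, -0.0798, 0.1009]
tool_rot: [180.0, -0.0, 6.5]
force: [0.1, -0.1, -1.6]
grip_width: 0.0197
grasp_force: 59.9
```

>>> drive_tool:
  moves:
    - {"x": 0, "y": 0, "z": 1, "rx": 0, "ry": 0, "rz": 0, "fingers": 1}
    - {"x": 0, "y": 0, "z": 2, "rx": 0, "ry": 0, "rz": 0, "fingers": 1}
    - {"x": 0, "y": 0, "z": 2.5, "rx": 0, "ry": 0, "rz": 0, "fingers": 1}
    - {"x": 0, "y": 0, "z": 2.5, "rx": 0, "ry": 0, "rz": 0, "fingers": 1}

```text
time_s: 25.08
tool_pos: [0.4783, -0.0798, 0.0983]
tool_rot: [180.0, 0.0, 6.5]
force: [0.3, 0.3, -2.3]
grip_width: 0.0196
grasp_force: 59.9
```

>>> drive_tool:
  moves:
    - {"x": 0, "y": 1, "z": 0, "rx": 0, "ry": 0, "rz": 0, "fingers": 1}
    - {"x": 0, "y": 1, "z": 0.7, "rx": 0, "ry": 0, "rz": 0, "fingers": 1}
    - {"x": 0, "y": 1, "z": 1.3, "rx": 0, "ry": 0, "rz": 0, "fingers": 1}
    - {"x": 0, "y": 1, "z": 1.3, "rx": 0, "ry": 0, "rz": 0, "fingers": 1}

```text
time_s: 25.58
tool_pos: [0.4784, -0.0807, 0.097]
tool_rot: [180.0, 0.0, 6.5]
force: [-0.2, 1.2, -1.9]
grip_width: 0.0191
grasp_force: 59.9
```

>>> drive_tool:
  moves:
    - {"x": 0, "y": 0, "z": 0.4, "rx": 0, "ry": 0, "rz": 0, "fingers": 1}
    - {"x": 0, "y": 0, "z": 0.8, "rx": 0, "ry": 0, "rz": 0, "fingers": 1}
    - {"x": 0, "y": 0, "z": 0.8, "rx": 0, "ry": 0, "rz": 0, "fingers": 1}

```text
time_s: 25.95
tool_pos: [0.4787, -0.0808, 0.0968]
tool_rot: [180.0, -0.0, 6.5]
force: [-1.7, -0.1, 5.1]
grip_width: 0.0195
grasp_force: 59.9
```

>>> drive_tool:
  force: 10
  moves:
    - {"x": 0, "y": 0, "z": 0, "rx": 0, "ry": 0, "rz": 0, "fingers": 1}
    - {"x": 0, "y": 0, "z": 0, "rx": 0, "ry": 0, "rz": 0, "fingers": 0.4}
    - {"x": 0, "y": 0, "z": 0, "rx": 0, "ry": 0, "rz": 0, "fingers": 0}
    - {"x": 0, "y": 0, "z": 0, "rx": 0, "ry": 0, "rz": 0, "fingers": -0.5}
    - {"x": 0, "y": 0, "z": 0, "rx": 0, "ry": 0, "rz": 0, "fingers": -1}
    - {"x": 0, "y": 0, "z": 0, "rx": 0, "ry": 0, "rz": 0, "fingers": -1}
    - {"x": 0, "y": 0, "z": 0, "rx": 0, "ry": 0, "rz": 0, "fingers": -1}
    - {"x": 0, "y": 0, "z": 0, "rx": 0, "ry": 0, "rz": 0, "fingers": -1}
    - {"x": 0, "y": 0, "z": -20, "rx": 0, "ry": 0, "rz": 0, "fingers": -1}
    - {"x": 0, "y": 0, "z": -60, "rx": 0, "ry": 0, "rz": 0, "fingers": -1}
    - {"x": 0, "y": 0, "z": -110, "rx": 0, "ry": 0, "rz": 0, "fingers": -1}
    - {"x": 0, "y": 0, "z": -140, "rx": 0, "ry": 0, "rz": 0, "fingers": -1}
    - {"x": 0, "y": 0, "z": -140, "rx": 0, "ry": 0, "rz": 0, "fingers": -1}
    - {"x": 0, "y": 0, "z": -140, "rx": 0, "ry": 0, "rz": 0, "fingers": -1}

```text
time_s: 27.7
tool_pos: [0.4779, -0.0807, 0.2354]
tool_rot: [-180.0, 0.1, 6.5]
force: [0.1, 0.1, -1.3]
grip_width: 0.0871
grasp_force: 0.0
```

```bash
python3 - <<'E'
from h import *
import pickle
A0=pickle.load(open("avg0.pkl","rb"))["scene"]["image"]
c=vision.read_camera("scene");x,y,w,h=190,205,60,95
a=A0[y:y+h,x:x+w];b=c["image"][y:y+h,x:x+w]
print("diff",np.abs(a-b).mean())
for im in(a,b):
    m=(im[...,0]>120)&(im[...,1]<90)&(np.arange(h)[:,None]<55);v,u=np.nonzero(m);p=np.c_[u+x,v+y].astype(float)
    print(len(p),p.mean(0),cv2.minAreaRect(np.float32(p)))
print(sensors.get_obs()["force"],sensors.get_obs()["grip_width"])
E
```

```text
diff 30.25691812865497
366 [217.41803279 236.68032787] ((218.89459228515625, 237.96755981445312), (39.48103332519531, 13.233864784240723), 17.10272979736328)
272 [222.84558824 238.75367647] ((219.35000610351562, 237.4500274658203), (38.263553619384766, 12.649109840393066), 18.43494987487793)
[-0.1052001  -0.21527652  0.03757248] 0.0869434590493936
```

```bash
python3 -c "
from cell import workorder
print(workorder.sign_off())"
```

```text
the job is handed in; nothing more can be done
None
```

The clamp screw is turned down to its stop, the key is back upright in its stand, and the job was handed in at about 28 s; sign-off returned no verdict.

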